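# Change the watering over to the filtered branch

### The job

The pump is running through the plain branch of the watering manifold on the bench; change it over to the branch with the fat filter. With one fingertip push the filter branch's valve lever round until it lies in line with its pipe, fully open against its stop, and only after that push the plain branch's lever round until it stands square across its pipe, fully shut against its stop. Push with the finger alone and do not pinch the levers, leave the capped spare branch shut, and leave everything else standing where it is.

Things in the scene. Friction and masses are not known exactly. Their poses are not given: they have to be found in the camera images.
- manifold: watering manifold, fixed: plywood board (345 x 440 x 18 mm), grey header pipe on its near edge (98 mm high, gauge at its -y end to 155 mm), three alike valves 120 mm apart in a row along y, in any order, each with a branch pipe. Origin at bench level under the middle valve's stem; x along the branches, downstream, away from the header (85 mm upstream); z up.
- filter_branch: the branch with the fat filter: downstream of the valve its pipe carries a dark cylinder 62 mm in diameter with a 68 mm ribbed ring, 90 to 168 mm from the stem, top 109 mm above the bench, then an elbow down into the board. Includes valve (union nuts to 99 mm above the bench) and lever. Origin on the board's top under the stem; x downstream, z up.
- plain_branch: the plain branch: downstream of its valve a bare 25 mm pipe runs 190 mm to an elbow down into the board. Includes its valve and lever; origin and axes as for the filter branch.
- capped_branch: the spare branch: a short pipe closed by an end cap 108 mm from the stem. Includes its valve and lever; origin and axes as for the filter branch.
- filter_lever (a joint): turn of the filter branch's lever, rad: 0 = shut, against its stop, lever square across the pipe and pointing along the manifold's +y; 1.57 = fully open, against its stop, lever in line with the pipe and pointing downstream (+x). It opens clockwise seen from above. Stiff enough to stay where it is left; about 3 N at 60 mm from the stem turns it.
- filter_stem (a point): point on the stem axis of the filter branch's valve, at the lever's mid-height (119 mm above the bench). Its aluminium lever turns flat on top of the valve about the vertical stem: grip 20 mm wide, reaching 86 mm from the stem, 112 to 126 mm above the bench (underside to top); its hub, 17 mm in radius, and nut rise to 133 mm.
- filter_tip (a point): middle of the free end of the filter branch's lever, 86 mm from the stem, at mid-height.
- plain_lever (a joint): turn of the plain branch's lever, rad: 0 = shut, against its stop, lever square across the pipe and pointing along the manifold's +y; 1.57 = fully open, against its stop, lever in line with the pipe and pointing downstream (+x). It opens clockwise seen from above. Stiff enough to stay where it is left; about 3 N at 60 mm from the stem turns it.
- plain_stem (a point): point on the stem axis of the plain branch's valve, at the lever's mid-height (119 mm above the bench). Its aluminium lever turns flat on top of the valve about the vertical stem: grip 20 mm wide, reaching 86 mm from the stem, 112 to 126 mm above the bench (underside to top); its hub, 17 mm in radius, and nut rise to 133 mm.
- plain_tip (a point): middle of the free end of the plain branch's lever, 86 mm from the stem, at mid-height.
- capped_lever (a joint): turn of the capped branch's lever, rad: 0 = shut, against its stop, lever square across the pipe and pointing along the manifold's +y; 1.57 = fully open, against its stop, lever in line with the pipe and pointing downstream (+x). It opens clockwise seen from above. Stiff enough to stay where it is left; about 3 N at 60 mm from the stem turns it.
- capped_stem (a point): point on the stem axis of the capped branch's valve, at the lever's mid-height (119 mm above the bench). Its aluminium lever turns flat on top of the valve about the vertical stem: grip 20 mm wide, reaching 86 mm from the stem, 112 to 126 mm above the bench (underside to top); its hub, 17 mm in radius, and nut rise to 133 mm.
- capped_tip (a point): middle of the free end of the capped branch's lever, 86 mm from the stem, at mid-height.
- filter_open_face: the flank of the filter branch's lever that is pushed to open it (the counterclockwise flank seen from above; on the header side when the lever is shut): 60 mm long, 10 mm high, origin mid-face, 52 mm out from the stem and 10 mm to the side of the lever's centre line.
- filter_shut_face: the opposite flank of the filter branch's lever, pushed to shut it: same size, origin mid-face, 10 mm to the other side of the centre line.
- plain_open_face: the flank of the plain branch's lever that is pushed to open it (the counterclockwise flank seen from above; on the header side when the lever is shut): 60 mm long, 10 mm high, origin mid-face, 52 mm out from the stem and 10 mm to the side of the lever's centre line.
- plain_shut_face: the opposite flank of the plain branch's lever, pushed to shut it: same size, origin mid-face, 10 mm to the other side of the centre line.
- coupler: loose dark pipe coupler, 35 mm across, 40 mm high, standing on the board between two branches; origin at its foot
- tee: loose grey pipe tee, 50 x 32 x 38 mm, lying on the board between the other two branches, branch up; origin at its foot
- herb_pot: terracotta pot with a herb, 108 mm across, about 150 mm high with its leaves, on the bench beside the board's +y end; origin at its foot
- sprayer: white spray bottle with a dark trigger head, 72 mm across, 194 mm high, on the bench beside the board's -y end; origin at its foot
- snips: orange-handled snips with a wire catch, 175 mm long, 48 mm wide, 15 mm high, lying on the bench beside the board's +y end; origin underneath near the middle, blades to +x
- bowl: small olive-wood bowl, 110 mm across, 45 mm high, on the bench beside the board's -y end; origin at its foot

How it is judged:
On the way, in this order (a step that is already met when the one before it is completed fails the run):
1. the filter branch is fully open while the plain branch is still open (value of joint filter_lever above 1.45 rad and value of joint plain_lever above 0.9 rad), for 0.2 s.
2. the plain branch is fully shut (value of joint plain_lever below 0.12 rad), for 0.2 s.
At the end, for the whole second after the job is handed in: the filter branch's lever is within 0.12 rad (7 degrees) of fully open, the plain branch's lever within 0.12 rad of fully shut, the capped branch's lever within 0.12 rad of shut, and no loose thing has moved more than 30 mm (value of joint filter_lever above 1.45 rad and value of joint each of plain_lever, capped_lever below 0.12 rad and not (distance of any of coupler, tee, herb_pot, sprayer, snips, bowl from where it was at the start of the episode above 0.03 m)); the robot touches nothing.
It fails at once if the plain branch is turned well towards shut before the filter branch is open (the pump would run against closed valves) (value of joint filter_lever below 1.3 rad and value of joint plain_lever below 0.9 rad).
It fails at once if the spare branch is opened (value of joint capped_lever above 0.15 rad).
It fails at once if a lever is pinched (pressed on both flanks at once) ((contact force between the fingers and filter_open_face above 2 N and contact force between the fingers and filter_shut_face above 2 N) or (contact force between the fingers and plain_open_face above 2 N and contact force between the fingers and plain_shut_face above 2 N)).
It fails at once if a branch is pushed with the arm or the gripper's body instead of a finger (contact force between the arm and filter_branch above 3 N or contact force between the arm and plain_branch above 3 N or contact force between the arm and capped_branch above 3 N).
It fails at once if a loose thing is lifted, carried or shoved more than 30 mm (distance of any of coupler, tee, herb_pot, sprayer, snips, bowl from where it was at the start of the episode above 0.03 m).
It also fails if it takes over 54 s, if anything falls off the work surface, if the arm or the gripper's body presses on something with over 40 N, if the wrist force passes 120 N, or if a joint passes its speed limit or range.

### The arm

A 6-joint arm with a two-finger parallel gripper is mounted at the origin on the work surface. World frame = base frame: x ahead of the robot, y to its left, z up, the work surface at z = 0. Lengths are in m, angles in rad, forces in N, time in s.
With the tool pointing down it reaches from about 0.35 to 0.8 m from the base axis. Payload 7.3 kg.
Tool frame: the origin (TCP) lies midway between the tips of the shut fingers; the grasp point (between the pads) lies r.tcp_to_grasp behind it (r.tcp_to_grasp is the distance from the TCP to the grasp point, in m); z points along the fingers, y is the direction in which the jaws open and shut (so a half turn about z gives the same grasp; the last joint's range is limited). The gripper opens to 85 mm and grips with 20 to 120 N. Pads are 22 mm wide; open, the fingers measure 114 mm over their backs; the gripper's body (76 mm by 85 mm) begins 54 mm behind the grasp point. The pads swing forward as they close: fully open they stand 13 mm farther back than shut.
Start: joints at [1.182, 0.342, 1.524, -0, 1.275, -0.146], TCP at [0.126, 0.51, 0.21] pointing down, gripper open.
Joint ranges: [-2.53, 2.53], [-0.77, 2.02], [0.04, 2.7], [-1, 4.14], [0.28, 2.66], [-3.11, 3.11]. Speed limits (rad/s): [2.57, 2.57, 3.14, 3.14, 3.14, 3.14].

### API

Orientations are given as a rotation vector (axis times angle).
In Python, from station import r, read_camera, calibration gives the robot as it stands.
- The arm moves only by the shell command python3 -m crank 'ROWS' [OPENING]. ROWS is JSON, a list of rows, each a list of 2 entries, a list of its own where there are three numbers: the shift along the tool's x, y, z in mm, then the turn, a rotation vector about the tool's x, y, z in rad. In form: [[[dx, dy, dz], [ax, ay, az]], ...]. A call has 1 to 20 rows; each row is the pose to reach, as a shift and turn from the pose commanded when the call began, along the tool's axes at that moment; what a row does not reach only later rows make up. A row lasts 1/12 s, in which the tool goes at most 41.7 mm and 7.16 degrees, less where a joint would pass 70% of its speed; a pose out of reach is approached as far as the arm can. A call with a gripper value outside its range is refused whole. OPENING is the finger opening in mm, from 0 to 85.4, set as the call begins (- or left out, the last holds). The fingers move at their own pace and stop on an object; the grip force is fixed at half the most. Time passes only in rows, so rows that repeat a pose let the fingers close. It gives the time, the measured TCP pose, the force and the opening at its end, in the units of the state.
- r.observe(): the state, without advancing time (a new reading comes with each control period).
- read_camera(name): name is "scene" or "side" or "wrist"; returns the picture (480x640x3 uint8, red, green, blue); there is no depth.
- calibration(name): a dict with "mtx" (3x3 intrinsics, pixels), "position" and "rotation" of the camera in the world. Camera axes: x right, y up, looking along -z (the intrinsics and any distortion apply to the point x, -y, -z); pixel columns grow to the right and rows downward; lengths in m; the calibration is good to about 2 mm. A picture is of the moment at which its call begins: read the wrist's pose just before it. calibration takes no time and is no camera call; for the wrist camera it gives the pose at the moment of the call.
- r.sign_off(): hands the job in, once; it reports no verdict.
The state is a dict: "time_s": time; "joint_pos": joint angles; "joint_vel": joint speeds; "tau": joint torques, N m; "tool_pos": TCP position; "orientation": TCP orientation; "ft_force": force on the tool from outside, world axes, zero at the start; "wrist_torque": the same for the moment, N m; "opening": finger opening in m.
Only numpy, scipy, OpenCV 4.12 (cv2) and the standard library are available. Lean on these libraries where they do the work, as an engineer would, in place of code of your own. Each camera call takes 0.05 s, during which the arm holds its last target.

## Working session

There is one attempt and no reset: what is moved stays moved. The work goes in short steps, Python scripts to look and compute and a shell command to move; the robot and the scene stay as the last step left them, time stands still between calls to the robot, and variables do not carry over. Pictures are saved under pics/ and viewed, and the job is handed in when it is done.

```bash
ls; mkdir -p pics; python3 - <<'E'
from station import r, read_camera, calibration
import cv2
print(r.observe()); print(r.tcp_to_grasp)
for n in ["scene","side","wrist"]:
    c=calibration(n); print(n,c)
    cv2.imwrite(f"pics/{n}0.png",read_camera(n)[:,:,::-1])
E
```

```text
pics
{'time_s': 0.0, 'joint_pos': array([ 1.18196284e+00,  3.42691308e-01,  1.52500932e+00,  3.14348915e-07,
        1.27536142e+00, -1.45968188e-01]), 'joint_vel': array([ 0.00017954, -0.00127464,  0.00260184,  0.00062451, -0.00199556,
       -0.00104401]), 'tau': array([-1.41129116e-03, -4.33674467e+01, -2.46012068e+01, -2.49984969e-04,
        7.84392032e-03,  2.77337006e-05]), 'tool_pos': array([0.12605702, 0.50921262, 0.20944495]), 'orientation': array([-3.80508024e-01, -3.11807183e+00,  2.22569635e-03]), 'ft_force': array([ 0.43946703,  0.12657369, -0.22581082]), 'wrist_torque': array([-0.0098495 , -0.03187713, -0.02180108]), 'opening': 0.08494764375300648}
0.0187
scene {'mtx': array([[581.82858394,   0.        , 319.45405257],
       [  0.        , 581.82858394, 234.06688325],
       [  0.        ,   0.        ,   1.        ]]), 'position': array([1.29269431, 0.43283752, 0.99321276]), 'rotation': array([0.45316892, 0.77979447, 1.97495551])}
side {'mtx': array([[481.77163002,   0.        , 319.79637137],
       [  0.        , 481.77163002, 242.28697939],
       [  0.        ,   0.        ,   1.        ]]), 'position': array([0.33491294, 0.52496523, 0.81935696]), 'rotation': array([ 0.18868525, -0.92433493, -2.56601783])}
wrist {'mtx': array([[370.84117616,   0.        , 320.32584666],
       [  0.        , 370.84117616, 243.05880107],
       [  0.        ,   0.        ,   1.        ]]), 'position': array([0.04657532, 0.52923598, 0.37324199]), 'rotation': array([-0.27532153, -0.21415121,  1.31590564])}
```

View pics/scene0.png

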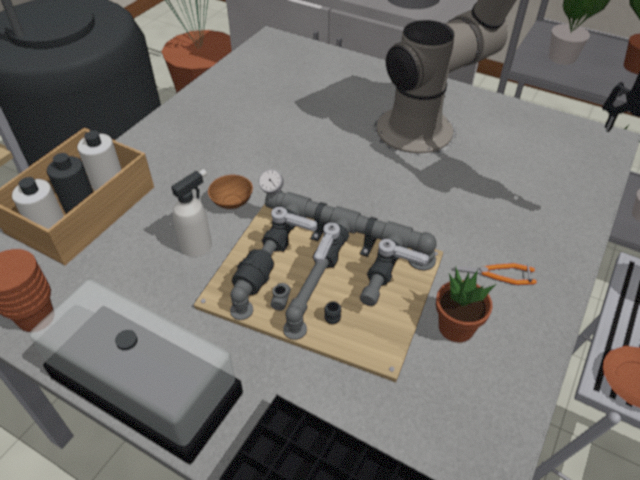

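View pics/side0.png

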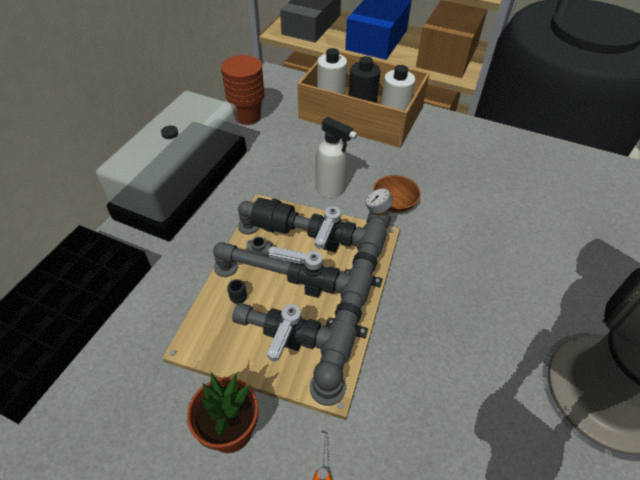

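View pics/wrist0.png

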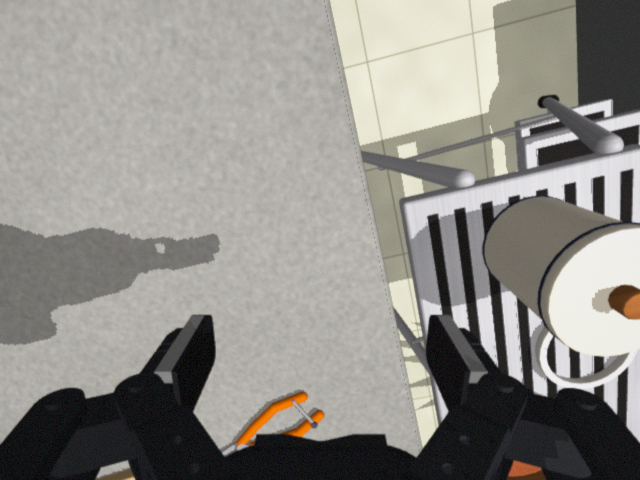

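```bash
python3 - <<'E'
import cv2
a=cv2.imread("pics/scene0.png")[170:350,190:460]; cv2.imwrite("pics/sc.png",cv2.resize(a,(800,533),interpolation=cv2.INTER_CUBIC))
a=cv2.imread("pics/side0.png")[180:420,160:420]; cv2.imwrite("pics/sd.png",cv2.resize(a,(650,600),interpolation=cv2.INTER_CUBIC))
E
```

```text
(no output)
```

View pics/sc.png

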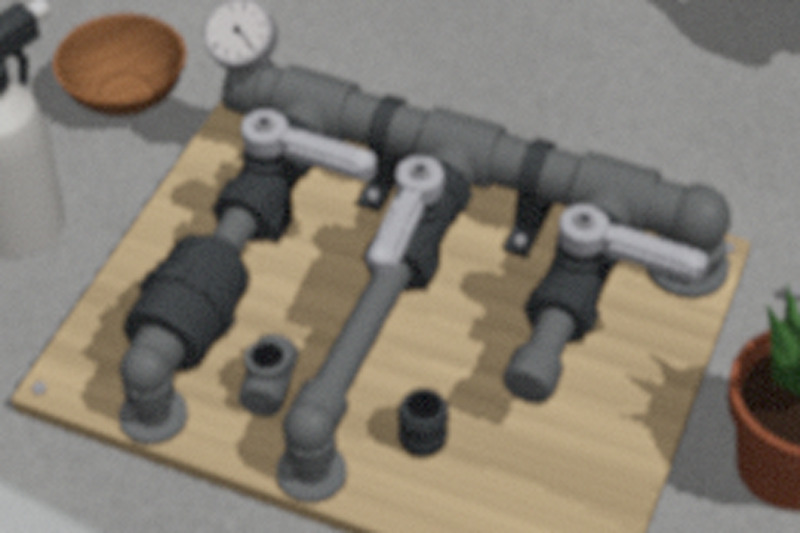

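View pics/sd.png

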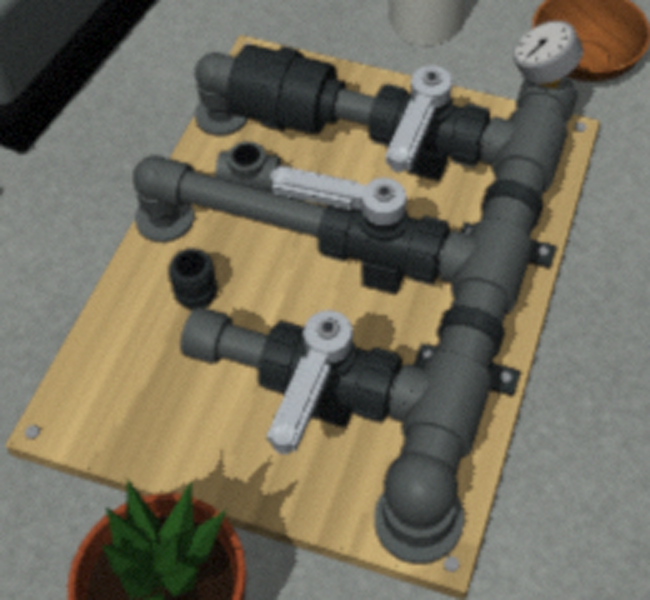

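```bash
cat > h.py <<'E'
import numpy as np, cv2
from scipy.spatial.transform import Rotation as R
def ray(c,uv):
    K=c['mtx']; d=np.array([(uv[0]-K[0,2])/K[0,0],-(uv[1]-K[1,2])/K[1,1],-1])
    return np.array(c['position']),R.from_rotvec(c['rotation']).apply(d)
def atz(c,uv,z):
    p,d=ray(c,uv); return p+d*(z-p[2])/d[2]
def tri(obs):
    A=0;b=0
    for c,uv in obs:
        p,d=ray(c,uv); d/=np.linalg.norm(d); M=np.eye(3)-np.outer(d,d); A=A+M;b=b+M@p
    return np.linalg.solve(A,b)
def proj(c,P):
    q=R.from_rotvec(c['rotation']).inv().apply(np.atleast_2d(P)-c['position'])
    K=c['mtx']; return np.c_[K[0,2]+K[0,0]*q[:,0]/-q[:,2],K[1,2]-K[1,1]*q[:,1]/-q[:,2]]
E
python3 - <<'E'
from h import *
from station import calibration
S,D=calibration("scene"),calibration("side")
for n,a,b in [("f",(279.1,211.9),(332.4,210.4)),("p",(331.7,228.0),(313.6,257.6)),("c",(387.1,244.9),(291.2,311.2))]:
    print(n,atz(S,a,.133).round(4),atz(D,b,.133).round(4),tri([(S,a),(D,b)]).round(4))
print("tip f",atz(S,(190+373/2.963,170+163/2.963),.12), atz(D,(160+398/2.5,180+162/2.5),.12))
print("tip p",atz(S,(190+382/2.963,170+262/2.963),.12), atz(D,(160+274/2.5,180+182/2.5),.12))
print("tip c",atz(S,(190+703/2.963,170+262/2.963),.12), atz(D,(160+282/2.5,180+447/2.5),.12))
# others: pot leaves, gauge, coupler top,
print("coupler",atz(S,(190+424/2.963,170+405/2.963),.058),atz(D,(160+194/2.5,180+265/2.5),.058))
print("tee",atz(S,(190+268/2.963,170+355/2.963),.056),atz(D,(160+246/2.5,180+155/2.5),.056))
print("pot",atz(S,(464,300),.09),atz(D,(223,412),.09))
print("gauge",atz(S,(270,181),.14),atz(D,(379,200),.14))
print("spray top",atz(S,(188,184),.185),atz(D,(337,128),.185))
E
```

```text
f [ 0.5801 -0.0719  0.133 ] [ 0.576  -0.0759  0.133 ] [ 0.5768 -0.0755  0.1306]
p [0.5661 0.0466 0.133 ] [0.5599 0.0451 0.133 ] [0.5614 0.0432 0.1283]
c [0.552  0.1648 0.133 ] [0.546  0.1619 0.133 ] [0.5473 0.1616 0.1287]
tip f [0.56397762 0.00792972 0.12      ] [0.5674792  0.00412494 0.12      ]
tip p [0.64055631 0.05912953 0.12      ] [0.64243161 0.06026567 0.12      ]
tip c [0.53393848 0.24511878 0.12      ] [0.53707017 0.24441112 0.12      ]
coupler [0.68918434 0.11922366 0.058     ] [0.68641938 0.11563636 0.058     ]
tee [0.70419594 0.00581567 0.056     ] [0.70480184 0.0026236  0.056     ]
pot [0.57084382 0.3407568  0.09      ] [0.57294734 0.34118923 0.09      ]
gauge [ 0.51444544 -0.13701191  0.14      ] [ 0.50159203 -0.13468622  0.14      ]
spray top [ 0.64769943 -0.24904366  0.185     ] [ 0.64522842 -0.25414454  0.185     ]
```

```bash
cat >> h.py <<'E'
th=np.arctan2(0.029,0.238)
ex=np.array([np.cos(th),np.sin(th)]); ey=np.array([-np.sin(th),np.cos(th)])
F=np.array([.577,-.0755]); P=np.array([.562,.0445])
def rows(targets, pose=None):
    """targets: (x,y,z,yaw of tool x); prints rows from current pose"""
    from station import r
    o=r.observe(); p=o['tool_pos']; R0=R.from_rotvec(o['orientation'])
    for x,y,z,yaw in targets:
        T=R.from_matrix(np.c_[[np.cos(yaw),np.sin(yaw),0],[np.sin(yaw),-np.cos(yaw),0],[0,0,-1]])
        d=R0.inv().apply(np.array([x,y,z])-p)*1000; t=(R0.inv()*T).as_rotvec()
        print([d.round(1).tolist(),t.round(3).tolist()])
def lev(S,phi,rad,off,side):
    """phi lever angle(0 shut,+y'; pi/2 open +x'); side 'open' flank (ccw) or 'shut'"""
    u=np.sin(phi)*ex+np.cos(phi)*ey   # lever dir
    ccw=np.array([-u[1],u[0]])
    s=1 if side=='open' else -1
    p=S+rad*u+s*off*ccw
    yaw=np.arctan2(*(ccw)[::-1])%(2*np.pi)   # tool x along ccw normal
    return p[0],p[1],yaw
E
python3 - <<'E'
from h import *
x,y,w=lev(F,0,.06,.036,'open'); print(x,y,w)
rows([(x,y,.21,w),(x,y,.114,w)])
E
```

```text
0.5340070602574722 -0.020294863171119833 3.2628436746597385
[[-523.3, -416.0, -0.0], [-0.001, -0.0, -0.364]]
[[-523.3, -415.9, 96.0], [-0.001, -0.0, -0.364]]
```

```bash
python3 -m crank '[[[-523,-416,0],[0,0,-0.364]],[[-523,-416,0],[0,0,-0.364]],[[-523,-416,0],[0,0,-0.364]],[[-523,-416,0],[0,0,-0.364]],[[-523,-416,0],[0,0,-0.364]],[[-523,-416,0],[0,0,-0.364]],[[-523,-416,0],[0,0,-0.364]],[[-523,-416,0],[0,0,-0.364]],[[-523,-416,0],[0,0,-0.364]],[[-523,-416,0],[0,0,-0.364]],[[-523,-416,0],[0,0,-0.364]],[[-523,-416,0],[0,0,-0.364]],[[-523,-416,0],[0,0,-0.364]],[[-523,-416,0],[0,0,-0.364]],[[-523,-416,0],[0,0,-0.364]],[[-523,-416,0],[0,0,-0.364]],[[-523,-416,0],[0,0,-0.364]],[[-523,-416,0],[0,0,-0.364]],[[-523,-416,0],[0,0,-0.364]],[[-523,-416,0],[0,0,-0.364]]]' 0
python3 - <<'E'
from h import *
from station import *
cv2.imwrite("pics/w1.png",read_camera("wrist")[:,:,::-1]); C=calibration("wrist")
cv2.imwrite("pics/s1.png",read_camera("side")[:,:,::-1])
print(proj(C,[[*F,.133],[*P,.133]]),r.observe()['joint_pos'])
x,y,w=lev(F,0,.06,.036,'open')
rows([(x,y,.21,w),(x,y,.114,w)])
E
```

```text
time_s: 1.82
tool_pos: [0.5329, -0.0188, 0.2098]
orientation: [0.191, -3.135, -0.001]
ft_force: [-0.1, -0.3, 0.1]
opening: 0.0
[[233.6489519  293.06792417]
 [402.21153443 292.7528113 ]] [-1.78547751e-01  3.57383280e-01  1.50061755e+00  3.55818562e-04
  1.28385123e+00 -1.87240236e+00]
[[-0.7, -1.9, 0.3], [0.0, -0.0, 0.002]]
[[-0.7, -2.0, 96.3], [0.0, -0.0, 0.002]]
```

View pics/w1.png

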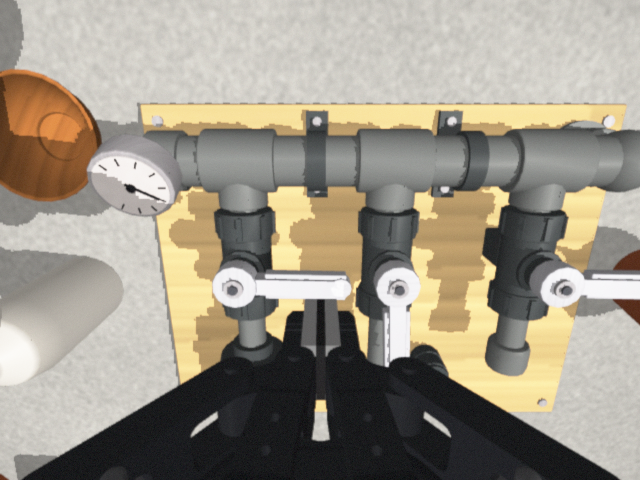

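View pics/s1.png

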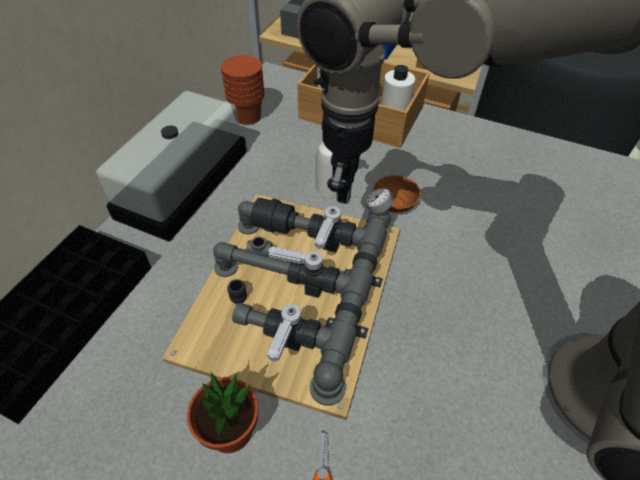

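```bash
sed -i 's/^F=.*/F=np.array([.575,-.0748]); P=np.array([.560,.0440])/' h.py
python3 -m crank '[[[0,0,40],[0,0,0]],[[0,0,75],[0,0,0]],[[0,0,90],[0,0,0]],[[0,0,97],[0,0,0]],[[0,0,97],[0,0,0]],[[0,0,97],[0,0,0]]]'
python3 - <<'E'
from h import *
from station import *
cv2.imwrite("pics/w2.png",read_camera("wrist")[:,:,::-1])
T=[]
for ph in np.radians([0,0,10,20,30,40,50,60,65,70,75]):
    x,y,w=lev(F,ph,.06,.029 if not T else .021,'open'); T.append((x,y,.113,w))
rows(T)
E
```

```text
time_s: 2.42
tool_pos: [0.5344, -0.0194, 0.1142]
orientation: [-0.192, 3.134, -0.0]
ft_force: [-0.6, -0.0, 0.2]
opening: 0.0001
[[-4.2, 0.3, 1.7], [-0.001, 0.003, 0.001]]
[[-12.2, 0.3, 1.7], [-0.001, 0.003, 0.001]]
[[-23.0, 3.1, 1.7], [-0.001, 0.003, 0.175]]
[[-34.0, 3.9, 1.8], [-0.0, 0.003, 0.35]]
[[-45.0, 2.8, 1.8], [-0.0, 0.003, 0.524]]
[[-55.7, -0.2, 1.8], [0.0, 0.003, 0.699]]
[[-65.7, -5.1, 1.9], [0.0, 0.003, 0.873]]
[[-74.7, -11.5, 1.9], [0.001, 0.003, 1.048]]
[[-78.7, -15.3, 1.9], [0.001, 0.003, 1.135]]
[[-82.4, -19.5, 1.9], [0.001, 0.003, 1.222]]
[[-85.7, -23.9, 1.9], [0.001, 0.003, 1.31]]
```

View pics/w2.png

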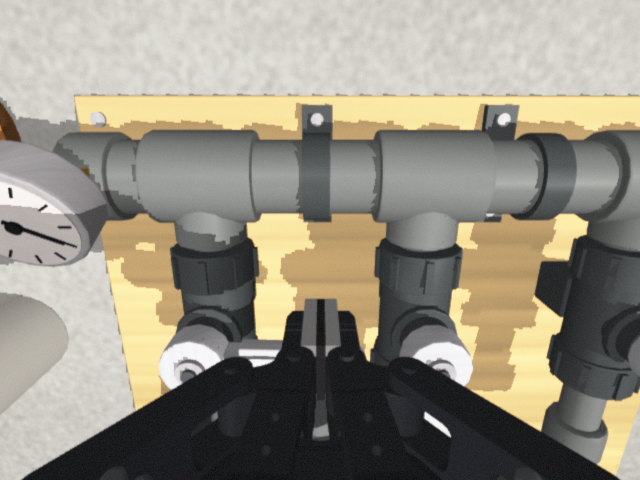

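```bash

python3 -m crank '[[[-8,0,0],[0,0,0]],[[-14,1,0],[0,0,0.03]],[[-23,3,0],[0,0,0.175]],[[-34,4,0],[0,0,0.35]],[[-34,4,0],[0,0,0.35]]]'
python3 - <<'E'
from h import *
from station import *
cv2.imwrite("pics/s3.png",read_camera("side")[150:350,180:450,::-1].repeat(2,0).repeat(2,1))
T=[]
for ph in np.radians([20,30,40,50,60,65,70,75,80,85]):
    x,y,w=lev(F,ph,.06,.021,'open'); T.append((x,y,.113,w))
rows(T)
E
```

```text
time_s: 2.88
tool_pos: [0.5701, -0.0116, 0.1146]
orientation: [0.368, 3.115, 0.0]
ft_force: [-0.1, 0.4, -0.0]
opening: 0.0001
[[1.1, -0.2, 1.4], [0.0, 0.003, -0.009]]
[[-9.6, 2.6, 1.4], [0.001, 0.003, 0.166]]
[[-20.7, 3.6, 1.5], [0.001, 0.003, 0.34]]
[[-31.7, 2.6, 1.5], [0.001, 0.003, 0.515]]
[[-42.4, -0.3, 1.5], [0.002, 0.003, 0.689]]
[[-47.5, -2.5, 1.6], [0.002, 0.003, 0.777]]
[[-52.4, -5.1, 1.6], [0.002, 0.003, 0.864]]
[[-57.1, -8.1, 1.6], [0.002, 0.003, 0.951]]
[[-61.5, -11.4, 1.6], [0.002, 0.003, 1.038]]
[[-65.5, -15.2, 1.6], [0.002, 0.003, 1.126]]
```

View pics/s3.png

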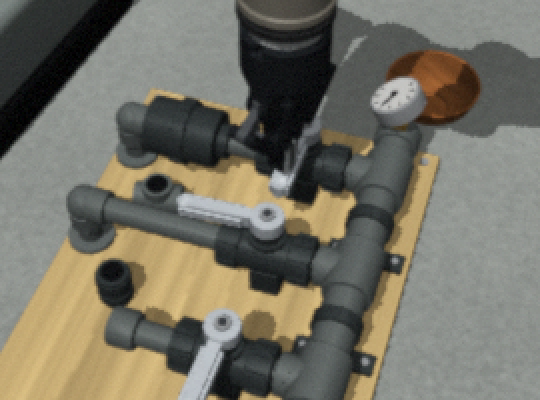

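```bash

python3 - <<'E'
from h import *
from station import *
o=r.observe();print(o['tool_pos'],o['ft_force'],o['time_s'])
for n in ["side","scene","wrist"]:
    im=read_camera(n)[:,:,::-1].copy(); c=calibration(n)
    a=[*F,.133]; t=[*(F+.086*ey),.119]; t2=[*(F+.086*(np.cos(.4)*ey+np.sin(.4)*ex)),.119]
    q=proj(c,[a,t,t2,o['tool_pos']]); print(n,q.round(1).tolist())
    u,v=q[3].astype(int) if n!="wrist" else (320,300)
    u0,v0=max(0,u-70),max(0,v-60)
    cv2.imwrite(f"pics/z_{n}.png",cv2.resize(im[v0:v0+120,u0:u0+140] if n!="wrist" else im,(640,548) if n!="wrist" else (640,480),interpolation=cv2.INTER_CUBIC)); print(u0,v0)
E
```

```text
[ 0.56919262 -0.01168706  0.11440426] [-0.20270006 -0.59660358  0.55620705] 2.9333
side [[332.6, 210.9], [319.2, 248.1], [303.3, 241.1], [321.8, 240.5]]
251 180
scene [[279.3, 209.9], [316.8, 226.0], [307.4, 235.9], [306.6, 225.1]]
236 165
wrist [[189.7, 356.3], [365.1, 285.0], [372.6, 346.8], [321.0, 298.6]]
250 240
```

View pics/z_side.png

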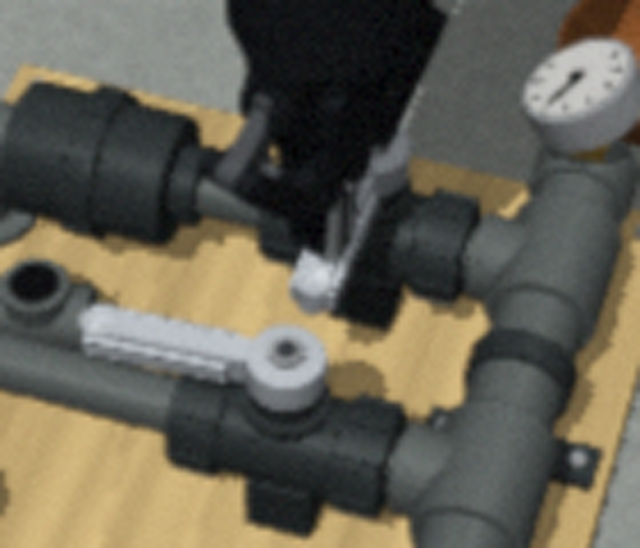

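View pics/z_scene.png

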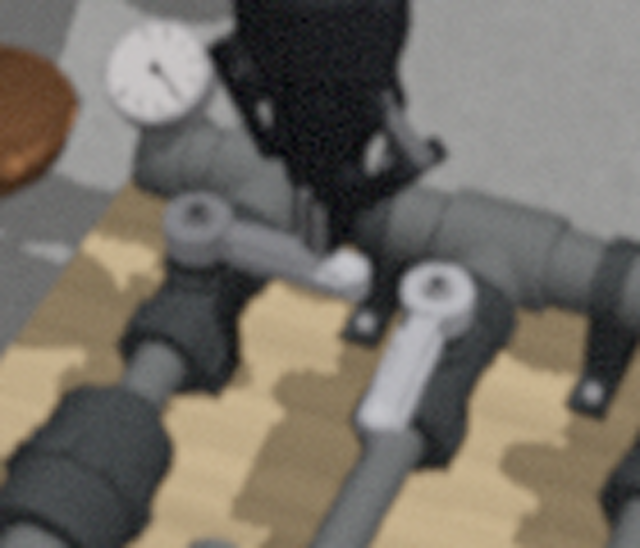

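View pics/z_wrist.png

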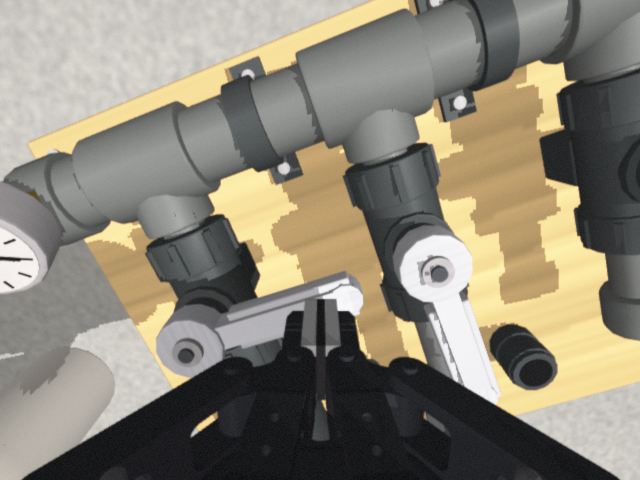

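```bash

python3 - <<'E'
from h import *
from station import *
im=cv2.imread("pics/z_wrist.png"); c=calibration("wrist"); s=4
u0,v0=150,240
im=cv2.resize(im[v0:v0+150,u0:u0+200+30],None,fx=3.4,fy=3.4,interpolation=cv2.INTER_CUBIC)
for ph,col in [(0,(0,0,255)),(.2,(0,255,0)),(.37,(255,0,0))]:
    u=np.sin(ph)*ex+np.cos(ph)*ey; n=np.array([-u[1],u[0]])
    pts=[[*(F+a*u+b*n),z] for z in(.126,) for a,b in[(.02,.01),(.086,.01),(.086,-.01),(.02,-.01)]]
    q=((proj(c,pts)-[u0,v0])*3.4).astype(int)
    cv2.polylines(im,[q.reshape(-1,1,2)],True,col,1)
cv2.imwrite("pics/zz.png",im)
E
```

```text
(no output)
```

View pics/zz.png

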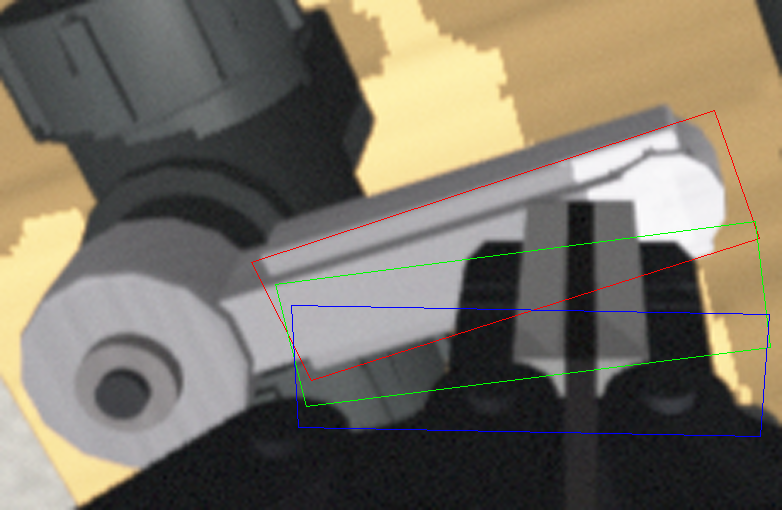

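```bash

python3 - <<'E'
from h import *
from station import *
c=calibration("side")
im=cv2.imread("pics/s1.png"); u0,v0=300,150;s=8
im=cv2.resize(im[v0:v0+70,u0:u0+90],None,fx=s,fy=s,interpolation=cv2.INTER_CUBIC)
for p,col in [((.5329,-.0188,.2098),(0,0,255)),((.5329,-.0188,.2298),(0,255,0)),((.5329,-.0188,.1898),(255,0,0))]:
    q=((proj(c,[p])[0]-[u0,v0]+.5)*s).astype(int); cv2.circle(im,tuple(map(int,q)),4,col,-1)
cv2.imwrite("pics/tip.png",im)
E
```

```text
(no output)
```

View pics/tip.png

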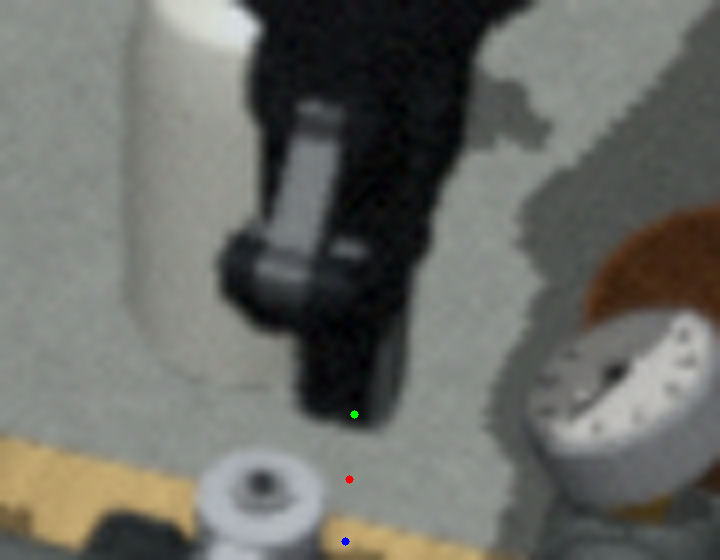

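```bash

python3 -m crank '[[[15,0,0],[0,0,-0.1]],[[34,-4,0],[0,0,-0.23]],[[34,-4,0],[0,0,-0.35]],[[34,-4,4],[0,0,-0.35]],[[34,-4,4],[0,0,-0.35]]]'
python3 - <<'E'
from h import *
from station import *
o=r.observe();t=o['tool_pos'];print(t,o['ft_force'])
for n in ["side","scene"]:
    im=read_camera(n)[:,:,::-1]; c=calibration(n)
    q=proj(c,[t,t+[0,0,.02]]); u0,v0=q[0].astype(int)-[45,45]; s=6
    im=cv2.resize(im[v0:v0+90,u0:u0+90],None,fx=s,fy=s,interpolation=cv2.INTER_CUBIC)
    for k,col in((0,(0,0,255)),(1,(0,255,0))): cv2.circle(im,tuple(int(i) for i in (q[k]-[u0,v0]+.5)*s),3,col,-1)
    cv2.imwrite(f"pics/t_{n}.png",im); print(n,u0,v0)
E
```

```text
time_s: 3.5
tool_pos: [0.5332, -0.0081, 0.1091]
orientation: [-0.186, 3.136, 0.0]
ft_force: [-0.3, 0.4, 0.2]
opening: 0.0001
[ 0.53321987 -0.00808764  0.1090506 ] [-0.34781683  0.40542406  0.23081   ]
side 293 204
scene 271 171
```

View pics/t_side.png

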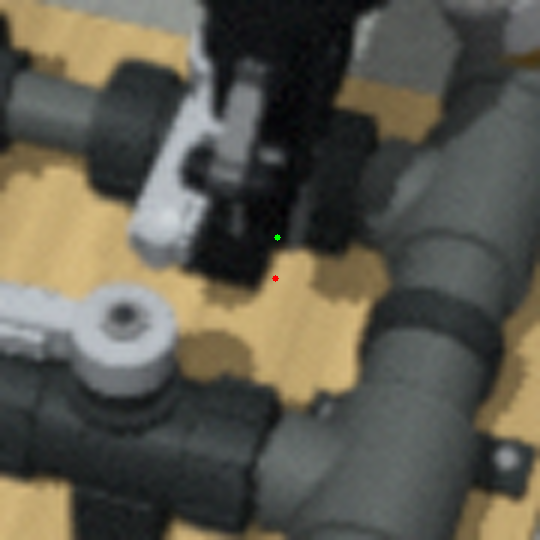

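View pics/t_scene.png

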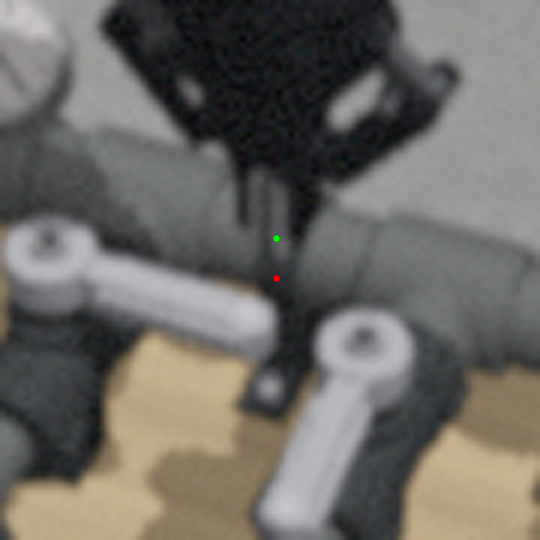

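```bash

python3 -m crank '[[[0,-11,7],[0,0,0]],[[0,-11,13],[0,0,0]],[[0,-11,13],[0,0,0]]]'
python3 -m crank '[[[-10,0,0],[0,0,0]],[[-18,0,0],[0,0,0]],[[-26,0,0],[0,0,0]],[[-26,0,0],[0,0,0]]]'
python3 - <<'E'
from h import *
from station import *
o=r.observe();t=o['tool_pos'];print(t,o['ft_force'])
cv2.imwrite("pics/w5.png",read_camera("wrist")[:,:,::-1])
E
```

```text
time_s: 3.85
tool_pos: [0.5338, -0.0196, 0.0944]
orientation: [0.187, -3.134, -0.001]
ft_force: [-0.1, 0.6, -0.7]
opening: -0.0001
time_s: 4.18
tool_pos: [0.5609, -0.0155, 0.0956]
orientation: [0.19, -3.135, -0.001]
ft_force: [-1.6, 1.5, -0.9]
opening: 0.0001
[ 0.56088054 -0.01546966  0.09555219] [-1.6159511   1.5206566  -0.85138281]
```

View pics/w5.png

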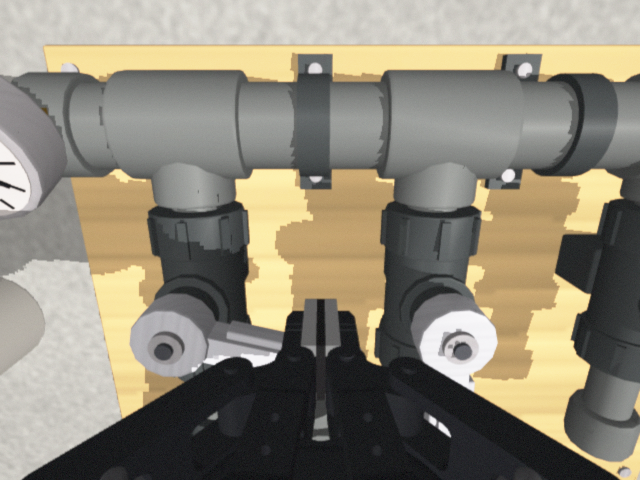

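```bash

python3 - <<'E'
from h import *
from station import *
T=[]
for ph in np.radians([15,20,25,30,35,40,45,50,55,60,65,70,75]):
    x,y,w=lev(F,ph,.06,.021,'open'); T.append((x,y,.0955,w))
rows(T)
E
```

```text
[[-2.2, 2.9, 0.2], [0.0, -0.0, 0.262]]
[[-7.8, 3.1, 0.2], [0.0, -0.0, 0.349]]
[[-13.3, 2.8, 0.2], [0.0, -0.0, 0.436]]
[[-18.8, 2.0, 0.2], [0.0, -0.0, 0.524]]
[[-24.2, 0.7, 0.2], [0.0, -0.0, 0.611]]
[[-29.5, -1.0, 0.2], [0.0, -0.0, 0.698]]
[[-34.6, -3.2, 0.2], [0.0, -0.0, 0.786]]
[[-39.4, -5.9, 0.2], [0.0, -0.0, 0.873]]
[[-44.1, -8.9, 0.2], [0.0, -0.0, 0.96]]
[[-48.4, -12.3, 0.2], [0.0, -0.0, 1.047]]
[[-52.5, -16.1, 0.2], [0.0, -0.0, 1.135]]
[[-56.2, -20.3, 0.2], [0.0, -0.0, 1.222]]
[[-59.5, -24.7, 0.2], [0.0, -0.0, 1.309]]
```

```bash

python3 -m crank '[[[0,2,0],[0,0,0.12]],[[-2,3,0],[0,0,0.24]],[[-8,3,0],[0,0,0.35]],[[-13,3,0],[0,0,0.44]],[[-19,2,0],[0,0,0.52]],[[-24,1,0],[0,0,0.61]],[[-29.5,-1,0],[0,0,0.7]],[[-34.5,-3,0],[0,0,0.79]],[[-39.5,-6,0],[0,0,0.87]],[[-44,-9,0],[0,0,0.96]],[[-48.5,-12,0],[0,0,1.05]],[[-52.5,-16,0],[0,0,1.135]],[[-56,-20,0],[0,0,1.22]],[[-56,-20,0],[0,0,1.22]]]'
python3 - <<'E'
from h import *
from station import *
o=r.observe();t=o['tool_pos'];print(t,o['ft_force'])
cv2.imwrite("pics/w6.png",read_camera("wrist")[:,:,::-1])
T=[]
for ph in np.radians([70,75,80,85,90,93,96]):
    x,y,w=lev(F,ph,.06,.021,'open'); T.append((x,y,.0955,w))
rows(T)
E
```

```text
time_s: 5.4
tool_pos: [0.6194, -0.0287, 0.0963]
orientation: [1.644, 2.675, 0.003]
ft_force: [-0.1, 1.6, 0.0]
opening: 0.0002
[ 0.61937155 -0.02866167  0.09631166] [-0.07016284  1.62599314  0.04607493]
[[-0.1, 0.1, 0.7], [0.001, 0.001, 0.003]]
[[-5.4, 1.7, 0.7], [0.001, 0.001, 0.091]]
[[-10.8, 2.8, 0.7], [0.001, 0.001, 0.178]]
[[-16.3, 3.5, 0.8], [0.001, 0.001, 0.265]]
[[-21.9, 3.6, 0.8], [0.001, 0.001, 0.352]]
[[-25.2, 3.5, 0.8], [0.001, 0.001, 0.405]]
[[-28.5, 3.2, 0.8], [0.001, 0.001, 0.457]]
```

View pics/w6.png

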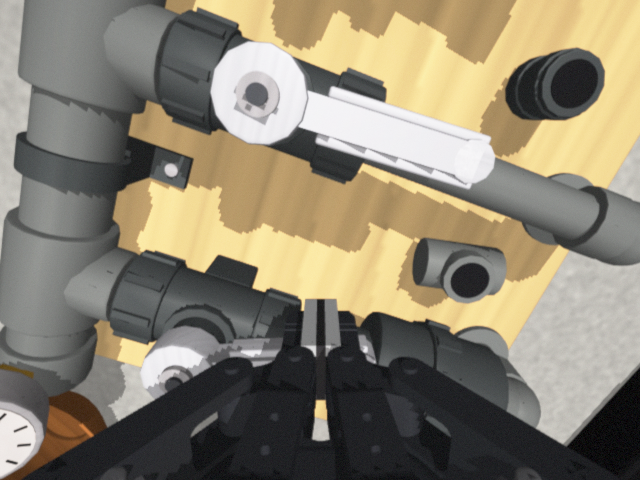

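```bash

python3 -m crank '[[[-5.5,1.5,0],[0,0,0.09]],[[-11,3,0],[0,0,0.18]],[[-16,3.5,0],[0,0,0.265]],[[-20,3.5,0],[0,0,0.33]],[[-22,3.5,0],[0,0,0.35]],[[-22,3.5,0],[0,0,0.35]]]'
python3 -m crank '[[[-2,0,0],[0,0,0]],[[-2,0,0],[0,0,0]]]'
python3 -m crank '[[[-2,0,0],[0,0,0]],[[-2,0,0],[0,0,0]]]'
python3 - <<'E'
from h import *
from station import *
o=r.observe();t=o['tool_pos'];print(t,o['ft_force'], (t[:2]-F)@ex,(t[:2]-F)@ey)
cv2.imwrite("pics/s7.png",cv2.resize(read_camera("side")[150:350,180:450,::-1],None,fx=2.9,fy=2.9,interpolation=cv2.INTER_CUBIC))
cv2.imwrite("pics/w7.png",read_camera("wrist")[:,:,::-1])
E
```

```text
time_s: 5.95
tool_pos: [0.6318, -0.0469, 0.0963]
orientation: [2.079, 2.354, 0.001]
ft_force: [0.8, 2.7, -0.3]
opening: 0.0002
time_s: 6.12
tool_pos: [0.6318, -0.0488, 0.0963]
orientation: [2.079, 2.355, 0.001]
ft_force: [0.7, 2.8, 0.1]
opening: 0.0001
time_s: 6.28
tool_pos: [0.6319, -0.0495, 0.0963]
orientation: [-2.079, -2.353, -0.003]
ft_force: [1.2, 7.4, 1.3]
opening: 0.0002
[ 0.6318758  -0.04952947  0.09628484] [1.20153227 7.43559892 1.28926973] 0.059514799293414584 0.01820563479643141
```

View pics/s7.png

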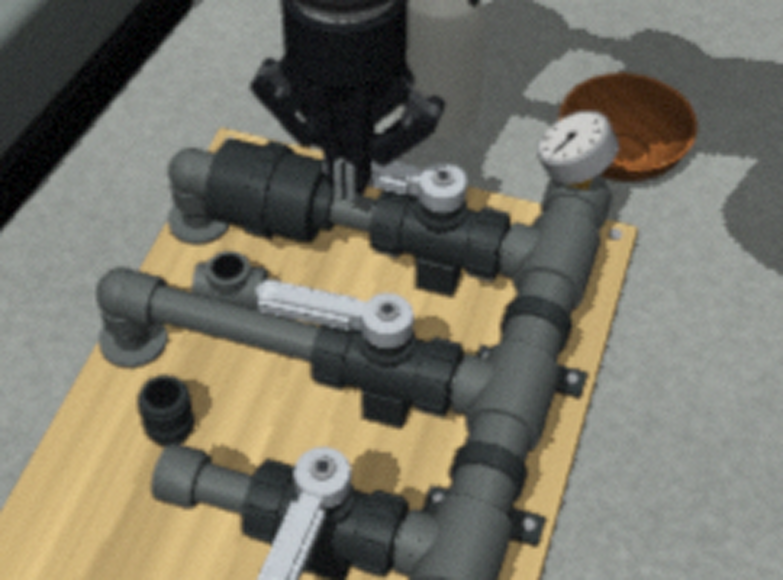

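View pics/w7.png

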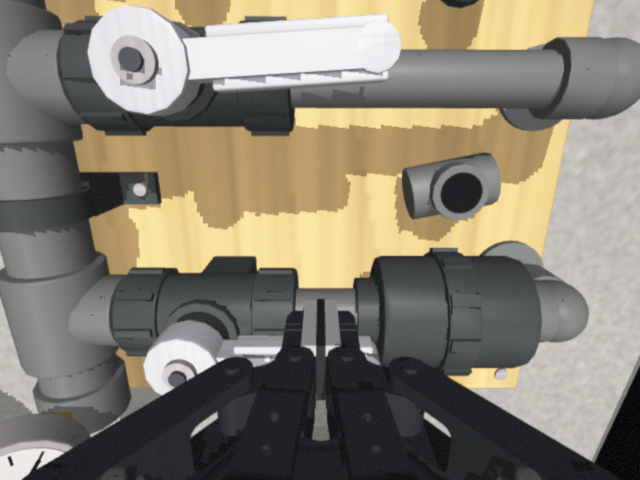

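```bash

python3 -m crank '[[[-2,0,0],[0,0,0]],[[-2,0,0],[0,0,0]]]'
python3 -m crank '[[[-2,0,0],[0,0,0]],[[-2,0,0],[0,0,0]],[[-2,0,0],[0,0,0]]]'
```

```text
time_s: 6.55
tool_pos: [0.6319, -0.0497, 0.0963]
orientation: [-2.078, -2.352, -0.005]
ft_force: [1.5, 13.7, 2.6]
opening: -0.0001
time_s: 6.8
tool_pos: [0.6319, -0.0499, 0.0962]
orientation: [-2.076, -2.351, -0.007]
ft_force: [1.4, 19.8, 3.3]
opening: 0.0001
```

```bash

python3 -m crank '[[[20,0,0],[0,0,0]],[[45,0,0],[0,0,0]],[[70,0,0],[0,0,0]],[[70,0,0],[0,0,0]],[[70,0,0],[0,0,0]]]'
python3 - <<'E'
from h import *
from station import *
o=r.observe();t=o['tool_pos'];print(t,o['ft_force'], (t[:2]-P)@ex,(t[:2]-P)@ey)
cv2.imwrite("pics/w8.png",read_camera("wrist")[:,:,::-1])
cv2.imwrite("pics/s8.png",cv2.resize(read_camera("scene")[150:350,180:450,::-1],None,fx=2.9,fy=2.9,interpolation=cv2.INTER_CUBIC))
T=[]
for ph in np.radians([90,90,85,80,75,70,65,60,55,50,45,40,35,30,25,20]):
    x,y,w=lev(P,ph,.06,.026 if not T else .021,'shut'); T.append((x,y,.0955,w))
rows(T)
E
```

```text
time_s: 7.22
tool_pos: [0.6233, 0.0152, 0.0961]
orientation: [2.078, 2.356, -0.002]
ft_force: [-0.1, -0.9, 0.8]
opening: 0.0002
[0.62331584 0.01516223 0.09607608] [-0.08731266 -0.92266668  0.75353711] 0.05936293263866079 -0.036284357675806844
[[11.8, 0.4, 0.6], [-0.0, 0.001, 0.001]]
[[16.8, 0.4, 0.6], [-0.0, 0.001, 0.001]]
[[22.1, 2.0, 0.6], [-0.0, 0.001, -0.086]]
[[27.5, 3.1, 0.6], [-0.0, 0.001, -0.173]]
[[33.1, 3.8, 0.6], [-0.0, 0.001, -0.261]]
[[38.6, 4.0, 0.6], [-0.0, 0.001, -0.348]]
[[44.1, 3.7, 0.6], [-0.0, 0.001, -0.435]]
[[49.6, 2.9, 0.6], [-0.0, 0.001, -0.522]]
[[55.0, 1.6, 0.6], [-0.001, 0.001, -0.61]]
[[60.3, -0.1, 0.5], [-0.001, 0.001, -0.697]]
[[65.4, -2.3, 0.5], [-0.001, 0.001, -0.784]]
[[70.3, -4.9, 0.5], [-0.001, 0.001, -0.871]]
[[74.9, -7.9, 0.5], [-0.001, 0.001, -0.959]]
[[79.3, -11.4, 0.5], [-0.001, 0.001, -1.046]]
[[83.3, -15.1, 0.5], [-0.001, 0.001, -1.133]]
[[87.0, -19.3, 0.5], [-0.001, 0.001, -1.22]]
```

View pics/w8.png

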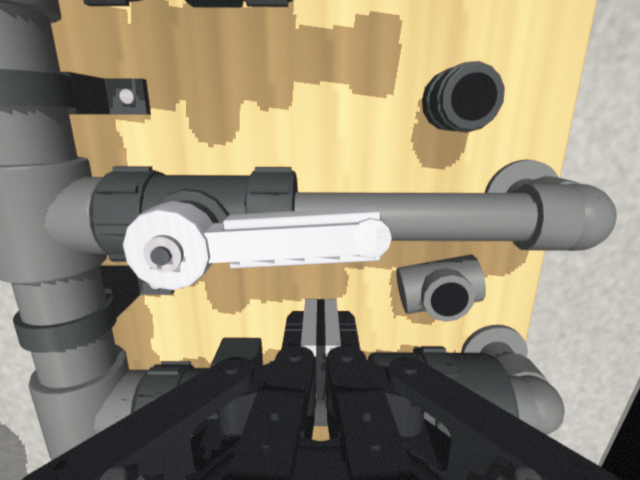

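View pics/s8.png

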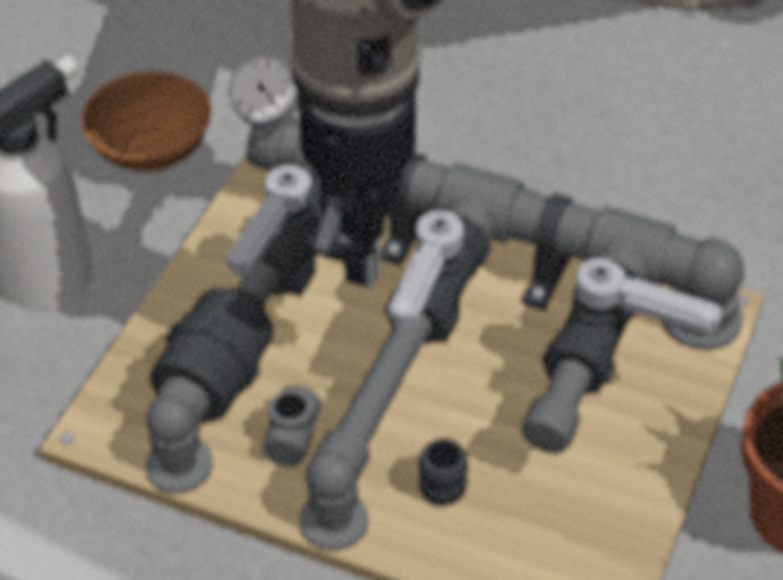

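```bash

python3 -m crank '[[[12,0,0],[0,0,0]],[[17,0.5,0],[0,0,0]],[[22,2,0],[0,0,-0.09]],[[27.5,3,0],[0,0,-0.17]],[[33,4,0],[0,0,-0.26]],[[38.5,4,0],[0,0,-0.35]],[[44,3.5,0],[0,0,-0.435]],[[49.5,3,0],[0,0,-0.52]],[[55,1.5,0],[0,0,-0.61]],[[60.5,0,0],[0,0,-0.7]],[[65.5,-2.5,0],[0,0,-0.785]],[[70.5,-5,0],[0,0,-0.87]],[[75,-8,0],[0,0,-0.96]],[[79.5,-11.5,0],[0,0,-1.045]],[[83.5,-15,0],[0,0,-1.13]],[[87,-19.5,0],[0,0,-1.22]],[[87,-19.5,0],[0,0,-1.22]]]'
python3 - <<'E'
from h import *
from station import *
o=r.observe();t=o['tool_pos'];print(t,o['ft_force'], (t[:2]-P)@ex,(t[:2]-P)@ey)
cv2.imwrite("pics/w9.png",read_camera("wrist")[:,:,::-1])
T=[]
for ph in np.radians([20,15,10,5,0]):
    x,y,w=lev(P,ph,.06,.021,'shut'); T.append((x,y,.0955,w))
rows(T)
E
```

```text
time_s: 8.73
tool_pos: [0.594, 0.0987, 0.0964]
orientation: [0.353, 3.121, -0.001]
ft_force: [0.1, -1.1, 0.8]
opening: 0.0002
[0.59395264 0.09866713 0.09639645] [ 0.07726571 -1.14551636  0.76523121] 0.040315575862243824 0.05015905226624651
[[-0.3, -0.9, 0.8], [0.0, 0.0, -0.002]]
[[5.0, 0.7, 0.8], [-0.0, 0.0, -0.09]]
[[10.5, 1.8, 0.8], [-0.0, 0.0, -0.177]]
[[16.0, 2.4, 0.8], [-0.0, 0.0, -0.264]]
[[21.5, 2.6, 0.8], [-0.0, 0.0, -0.351]]
```

View pics/w9.png

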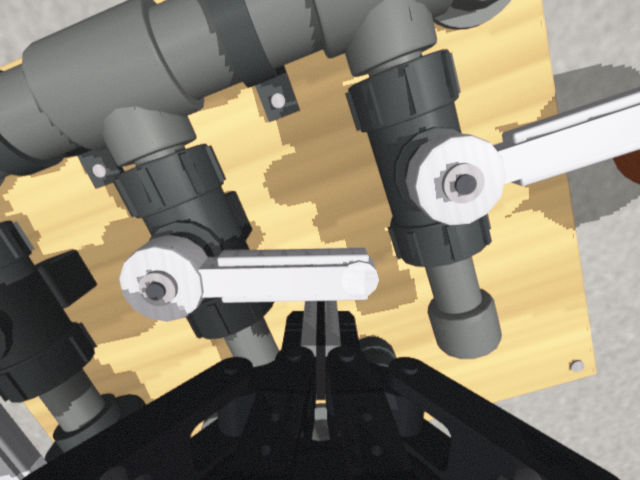

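```bash

python3 -m crank '[[[5,0.5,0],[0,0,-0.09]],[[10.5,1.5,0],[0,0,-0.18]],[[16,2.5,0],[0,0,-0.265]],[[20,2.5,0],[0,0,-0.33]],[[22,2.5,0],[0,0,-0.35]],[[22,2.5,0],[0,0,-0.35]]]'
python3 -m crank '[[[2,0,0],[0,0,0]],[[2,0,0],[0,0,0]]]'
python3 -m crank '[[[2,0,0],[0,0,0]],[[2,0,0],[0,0,0]]]'
```

```text
time_s: 9.28
tool_pos: [0.5738, 0.1062, 0.0964]
orientation: [-0.186, 3.134, 0.0]
ft_force: [3.3, 0.8, -0.3]
opening: 0.0
time_s: 9.45
tool_pos: [0.5737, 0.1062, 0.0966]
orientation: [-0.184, 3.13, 0.001]
ft_force: [9.6, 2.2, -2.9]
opening: 0.0
time_s: 9.62
tool_pos: [0.5736, 0.1061, 0.0968]
orientation: [-0.183, 3.126, 0.002]
ft_force: [15.2, 4.0, -7.6]
opening: -0.0001
```

```bash

python3 -m crank '[[[1,0,0],[0,0,0]],[[1,0,0],[0,0,0]],[[1,0,0],[0,0,0]]]'
python3 -m crank '[[[-15,0,0],[0,0,0]],[[-30,0,0],[0,0,0]],[[-35,0,0],[0,0,0]],[[-35,0,-40],[0,0,0]],[[-35,0,-80],[0,0,0]],[[-35,0,-120],[0,0,0]],[[-35,0,-140],[0,0,0]],[[-35,0,-140],[0,0,0]]]'
python3 - <<'E'
from h import *
from station import *
for n in ["scene","side","wrist"]:
    im=read_camera(n)[:,:,::-1]
    cv2.imwrite(f"pics/{n}9.png",im if n=="wrist" else cv2.resize(im[150:370,170:470],None,fx=2.6,fy=2.6,interpolation=cv2.INTER_CUBIC))
E
```

```text
time_s: 9.87
tool_pos: [0.5735, 0.1061, 0.0969]
orientation: [-0.183, 3.124, 0.002]
ft_force: [18.4, 3.3, -7.7]
opening: -0.0001
time_s: 10.53
tool_pos: [0.6045, 0.1098, 0.242]
orientation: [-0.186, 3.127, 0.0]
ft_force: [0.5, 0.4, 1.3]
opening: -0.0003
```

View pics/scene9.png

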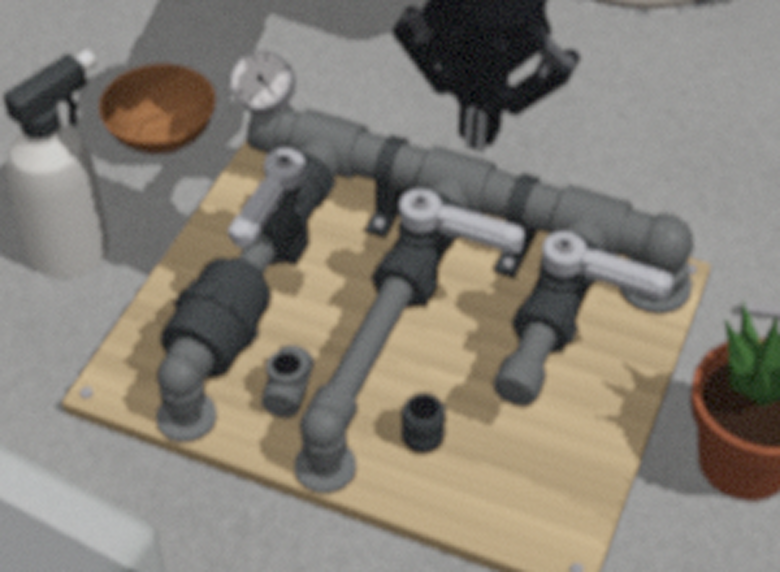

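View pics/side9.png

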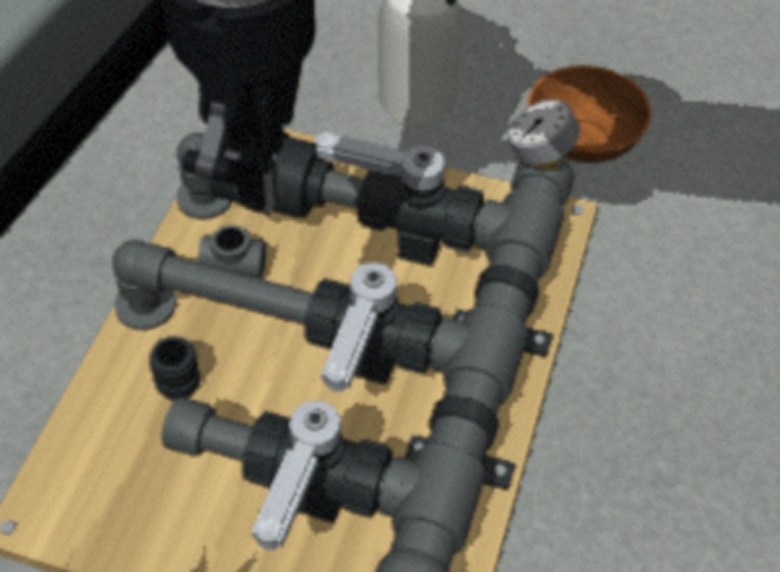

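View pics/wrist9.png

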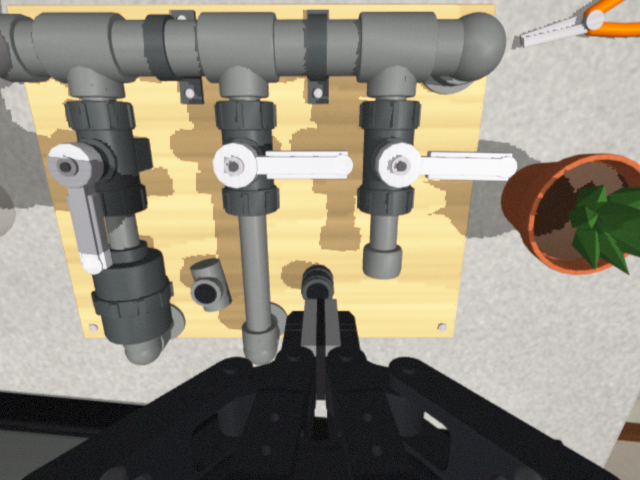

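```bash

python3 - <<'E'
from h import *
from station import *
o=r.observe(); print(o['time_s'],o['ft_force'])
c=calibration("wrist"); im=cv2.resize(cv2.imread("pics/wrist9.png")[110:310,20:400],None,fx=2.1,fy=2.1)
for S in(F,P):
  for ph,col in [(1.57,(0,0,255)),(1.45,(255,0,0))] if S is F else [(0,(0,0,255)),(.12,(255,0,0))]:
    u=np.sin(ph)*ex+np.cos(ph)*ey; n=np.array([-u[1],u[0]])
    q=((proj(c,[[*(S+a*u+b*n),.126] for a,b in[(.0,.01),(.086,.01),(.086,-.01),(.0,-.01)]])-[20,110])*2.1).astype(int)
    cv2.polylines(im,[q.reshape(-1,1,2)],True,col,1)
cv2.imwrite("pics/fin.png",im)
E
```

```text
10.6833 [ 0.50007862  0.47398595 -0.91516273]
```

View pics/fin.png

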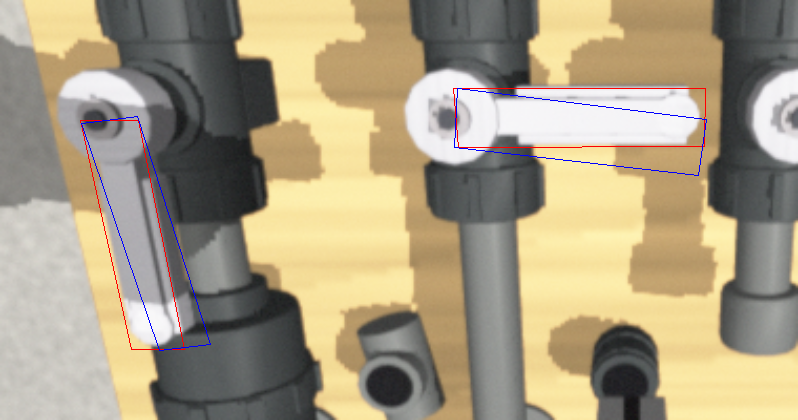

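```bash
python3 -c "
from station import r
print(r.sign_off())"
```

```text
the job is handed in; nothing more can be done
None
```

I changed the flow over to the filter branch. With the closed fingertip I pushed the filter lever open to its stop first, then pushed the plain lever shut to its stop. I handed the job in at about 10.7 s.

**Stops:** each lever stopped moving while the wrist force kept rising, to about 20 N on the filter lever and 18 N on the plain one.

**Final pictures:** after I lifted clear, both levers lined up with the drawn fully open and fully shut outlines, well short of the 0.12 rad limits. The capped lever still looked square across its pipe. The coupler, tee, pot, bowl and sprayer looked to be where they started. I judged that by eye and did not measure it. I could see only part of the snips at the end.

**One thing disagreed:** the real fingertip sat about 15–20 mm higher than the reported TCP. My first push therefore passed over the filter lever without touching it. I saw this in the pictures, backed off, went in lower and repeated the push.

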